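# Shut the wide vial chute's gate

### The job

Of the two vial chutes on the bench, the wide one is about to be refilled: push its sliding gate fully shut, until the spring catch clicks in behind it, then let go. Leave the narrow chute's gate just as it is.

Things in the scene. Friction and masses are not known exactly. Their poses are not given: they have to be found in the camera images.
- wide_paddle (a point): Centre, 97.5 mm above the bench, of the dark steel push paddle set like a T on the trailing end of the WIDE chute's gate: 60 mm wide (x), 8 thick (y), 45 tall (z, up), from 75 to 120 mm above the bench. +y is the way the gate shuts: push the -y face towards +y. Chutes: low white open boxes, walls 80 mm high, 120 mm across (narrow one 80), fixed, tray in front, gate sliding sideways across the mouth.
- wide_gate (a joint): How far the wide chute's gate is open, in m: 0 shut, at most 0.085; past 0 it goes on 4 mm to a hard stop (-0.004). The gate is an upright dark steel plate 120 mm long, 6 thick, top 75 mm above the bench, its trailing end flush with the paddle's -y face. It takes 6 to 10 N to move and stays where it is left.
- wide_catch (a joint): Spring catch of the wide gate, in m: a 14 mm wide steel bolt in a black housing (top 56 mm above the bench) at the -x side of the gate's path. About 0.007 while the open gate's plate holds it back; it snaps to 0 behind the gate's trailing end once the gate is shut to within about 1 mm, and then keeps it from opening. Fingers over 70 mm above the bench clear it.
- narrow_paddle (a point): Centre, 97.5 mm above the bench, of the push paddle of the NARROW chute's gate, to be left alone: same form and axes, 32 mm wide, 8 thick, 45 tall. Either chute may be the left or the right one.

How it is judged:
By the outcome, as a careful person would: the job done as asked, in the order asked, and still so for the second after the job is handed in, with the robot touching nothing.
It also fails if it takes over 29 s, if anything falls off the work surface, if the arm or the gripper's body presses on something with over 40 N, if the wrist force passes 120 N, or if a joint passes its speed limit or range.

### The arm

A 6-joint arm with a two-finger parallel gripper is mounted at the origin on the work surface. World frame = base frame: x ahead of the robot, y to its left, z up, the work surface at z = 0. Lengths are in m, angles in rad, forces in N, time in s.
With the tool pointing down it reaches from about 0.275 to 1 m from the base axis. Payload 8.4 kg.
Tool frame: the origin (TCP) lies on the centre line of the jaws, within the pads' length; the fingertips stand 22 mm ahead of it and the grasp point (between the pads) lies 3 mm ahead of it; z points along the fingers, x is the direction in which the jaws open and shut, and the axes are right-handed (so a half turn about z gives the same grasp; the last joint's range is limited). The gripper opens to 85 mm and grips with 20 to 120 N. Pads are 22 mm wide; open, the fingers measure 114 mm over their backs; the gripper's body (76 mm by 85 mm) begins 54 mm behind the grasp point. The pads swing forward as they close: fully open they stand 13 mm farther back than shut.
Start: joints at [-1.202, 0.353, 1.633, -0, 1.155, -0.002], TCP at [0.226, -0.583, 0.253] pointing down, gripper open.
Joint ranges: [-2.63, 2.63], [-0.92, 2.1], [0.06, 2.66], [-1.3, 4.44], [0, 2.69], [-3.02, 3.02]. Speed limits (rad/s): [2.22, 2.22, 2.79, 3.14, 3.14, 3.14].

### API

Orientations are given as a unit quaternion [w, x, y, z].
In Python, from cell import monitor, vision, sign_off gives the robot as it stands.
- The arm moves only by the tool drive_tool, never from a script. Its argument "moves" is a list of rows, each an object with "travel": the shift along the tool's x, y, z in cm, a list of three; "twist": the turn, a rotation vector about the tool's x, y, z in degrees, a list of three; "claw": the closure, from 0 (fully open) to 1 (shut). A call has 1 to 20 rows; each row shifts and turns the commanded pose from where the row before left it, along the tool's axes as they then stand; what a row does not reach is not made up. A row lasts 1/8 s, in which the tool goes at most 62.5 mm and 10.7 degrees, less where a joint would pass 70% of its speed; a pose out of reach is approached as far as the arm can. A call is refused whole if a number of a shift passes 6.25 or a number of a turn 10.7, either way. A call with a gripper value outside its range is refused whole. The fingers move at their own pace and stop on an object; "grip_force" is the grip in N (left out, the last holds). Time passes only in rows, so rows that do not move let the fingers close. It gives the time, the measured TCP pose, the force and the opening at its end, in the units of the state.
- monitor.get_state(): the state, without advancing time (a new reading comes with each control period).
- vision.read_camera(name): name is "scene" or "top" or "wrist"; returns the picture (400x640x3 uint8, red, green, blue); there is no depth.
- vision.camera_info(name): a dict with "mtx" (3x3 intrinsics, pixels), "R" (3x3) and "t" (3): a world point X has camera coordinates R X + t. Camera axes: x right, y down, z forward; pixel columns grow to the right and rows downward; lengths in m; the calibration is good to about 2 mm. A picture is of the moment at which its call begins: read the wrist's pose just before it. camera_info takes no time and is no camera call; for the wrist camera it gives the pose at the moment of the call.
- sign_off(): hands the job in, once; it reports no verdict.
The state is a dict: "time_s": time; "q": joint angles; "joint_vel": joint speeds; "tau": joint torques, N m; "ee_pos": TCP position; "orientation": TCP orientation; "contact_force": force on the tool from outside, world axes, zero at the start; "wrist_torque": the same for the moment, N m; "finger_gap": finger opening in m.
Only numpy, scipy, OpenCV 4.12 (cv2) and the standard library are available. Lean on these libraries where they do the work, as an engineer would, in place of code of your own. Each camera call takes 0.05 s, during which the arm holds its last target.

## Working session

There is one attempt and no reset: what is moved stays moved. The work goes in short steps, Python scripts to look and compute and a tool call to move; the robot and the scene stay as the last step left them, time stands still between calls to the robot, and variables do not carry over. Pictures are saved under pics/ and viewed, and the job is handed in when it is done.

Besides the shell and the picture viewer there is one more tool, called after "Emit:" as a command line: name --argument value ..., lists and objects as JSON in quotes. drive_tool: Moves the arm, as the interface text tells. Its arguments: {"type":"object","properties":{"moves":{"type":"array","items":{"type":"object","properties":{"travel":{"type":"array","items":{"type":"number"}},"twist":{"type":"array","items":{"type":"number"}},"claw":{"type":"number"}}}},"grip_force":{"type":"number"}},"required":["moves"]}

```bash
mkdir -p pics; python3 - <<'E'
from cell import monitor, vision
import cv2,json
s=monitor.get_state();print(s)
for n in("scene","top"):
    im=vision.read_camera(n);cv2.imwrite(f"pics/{n}0.png",im[:,:,::-1])
    c=vision.camera_info(n);print(n,c)
E
```

```text
{'time_s': 0.0, 'q': array([-1.20240762e+00,  3.53647822e-01,  1.63411639e+00,  1.24630047e-05,
        1.15520232e+00, -2.34604754e-03]), 'joint_vel': array([-0.00188842,  0.00140729,  0.00094107,  0.00101996, -0.00187865,
       -0.00197917]), 'tau': array([-3.39101352e-03, -6.05255055e+01, -3.42080283e+01, -3.07261771e-04,
        9.61488462e-03, -7.41623808e-06]), 'ee_pos': array([ 0.22631551, -0.58211794,  0.25256946]), 'orientation': array([-3.93918104e-04,  8.25316614e-01, -5.64669828e-01, -5.62803200e-04]), 'contact_force': array([-0.04510859, -0.13521198,  0.40448816]), 'wrist_torque': array([-0.02408635,  0.00106014, -0.03521317]), 'finger_gap': 0.08530565787539215}
scene {'mtx': array([[431.80069955,   0.        , 322.75058839],
       [  0.        , 431.80069955, 193.40223578],
       [  0.        ,   0.        ,   1.        ]]), 'R': array([[-0.13137389,  0.9912266 ,  0.01451659],
       [ 0.67949294,  0.10070088, -0.72673838],
       [-0.72182425, -0.08561053, -0.68676094]]), 't': array([ 0.08139465, -0.34119985,  1.28329419])}
top {'mtx': array([[414.44670083,   0.        , 325.76195081],
       [  0.        , 414.44670083, 198.8099426 ],
       [  0.        ,   0.        ,   1.        ]]), 'R': array([[ 0.0120872 , -0.99906403, -0.04153267],
       [-0.9974669 , -0.00913529, -0.07054314],
       [ 0.0700977 ,  0.04228014, -0.99664372]]), 't': array([0.0172306 , 0.57263881, 0.80604962])}
```

View pics/scene0.png

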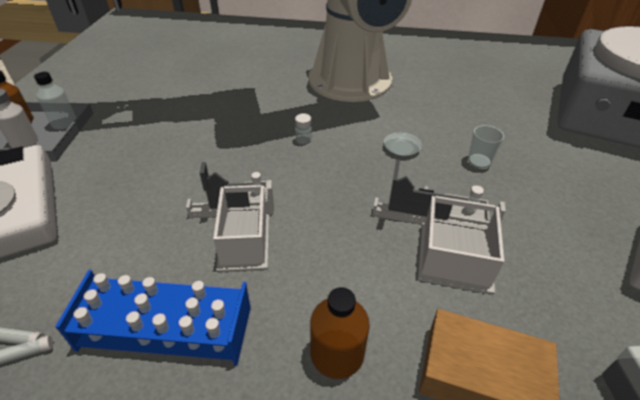

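View pics/top0.png

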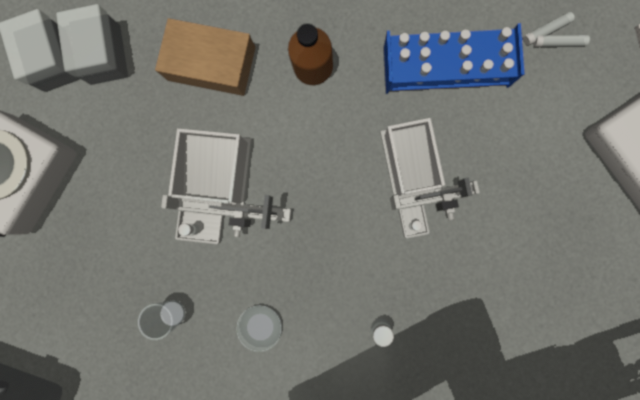

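```bash
python3 - <<'E'
import cv2
a=cv2.imread("pics/top0.png");cv2.imwrite("pics/topc.png",cv2.resize(a[110:250,140:300],None,fx=5,fy=4.2857*5/4.2857*0.85,interpolation=3)) if 0 else cv2.imwrite("pics/topc.png",cv2.resize(a[180:250,190:310],None,fx=6,fy=6,interpolation=cv2.INTER_CUBIC))
a=cv2.imread("pics/scene0.png");cv2.imwrite("pics/scenec.png",cv2.resize(a[120:230,360:510],None,fx=5,fy=5,interpolation=cv2.INTER_CUBIC))
E
```

```text
(no output)
```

View pics/topc.png

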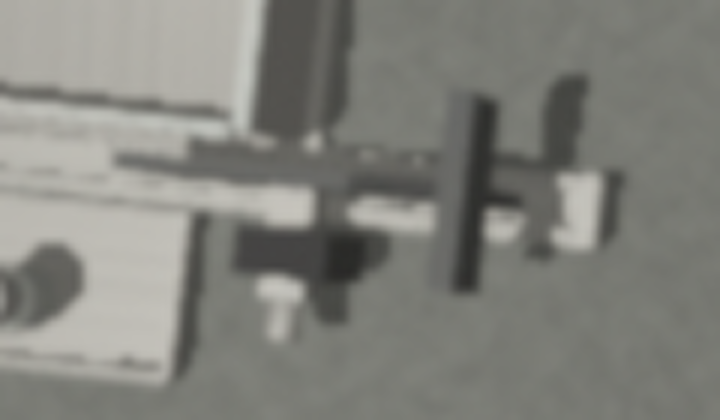

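View pics/scenec.png

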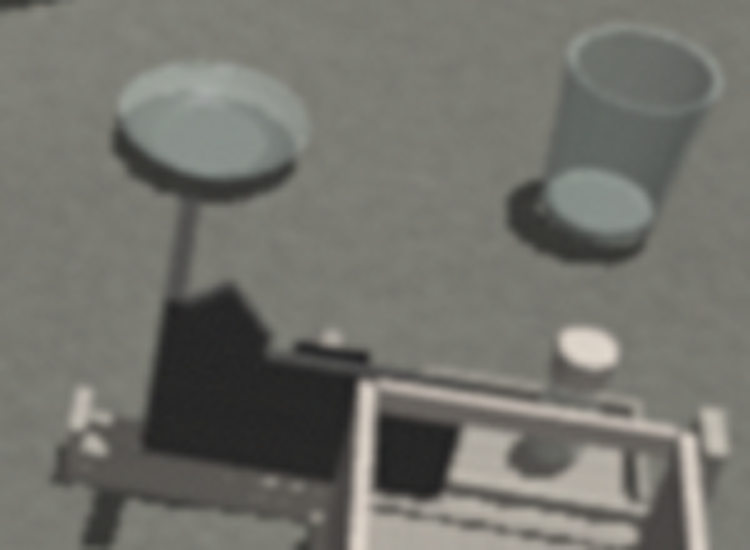

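```bash
cat > h.py <<'E'
import numpy as np,cv2
from cell import vision
def ray(n,u,v,z):
    c=vision.camera_info(n);R,t=c["R"],c["t"];C=-R.T@t
    d=R.T@np.linalg.solve(c["mtx"],[u,v,1]);return C+d*(z-C[2])/d[2]
def proj(n,X):
    c=vision.camera_info(n);p=c["mtx"]@(c["R"]@np.asarray(X,float)+c["t"]);return p[:2]/p[2]
E
python3 - <<'E'
from h import *
a=ray("top",268.7,195.6,.12);b=ray("top",266,228.4,.12);print(a,b,np.linalg.norm(a-b))
c=ray("top",190+452/6,195.4,.12);d=ray("top",190+435/6,228,.12);print(c,d)
e=ray("top",190+496/6,180+100/6,.075);f=ray("top",190+475/6,180+292/6,.075);print(e,f)
x=(a-b)[:2]; yaw=np.arctan2(x[1],x[0]);print("yaw",np.degrees(yaw))
# chute box edges z=.08
p=[ray("top",u,v,.08) for u,v in((178,130),(240,131))];print(p)
im=cv2.imread("pics/scene0.png")
ctr=(a+b)/2; ex=(a-b)/np.linalg.norm(a-b); ey=np.array([-ex[1],ex[0],0])
S=5;u0,v0=360,120
cr=cv2.resize(im[120:230,360:510],None,fx=S,fy=S,interpolation=cv2.INTER_CUBIC)
for X in(-.03,.03):
  for Y in(0,.008):
    for Z in(0,-.045):
      q=(proj("scene",ctr+ex*X+ey*Y+[0,0,Z])-[u0,v0])*S+S/2
      cv2.circle(cr,tuple(int(i) for i in q),4,(0,0,255) if Z==0 else (0,255,0),-1)
cv2.imwrite("pics/ov.png",cr)
E
```

```text
[0.57018757 0.11996457 0.12      ] [0.51239619 0.12347202 0.12      ] 0.057897725338146536
[0.57048886 0.12595596 0.12      ] [0.51302175 0.12967663 0.12      ]
[0.57170991 0.12061428 0.075     ] [0.51184325 0.12591048 0.075     ]
yaw -3.473109680507805
[array([0.69681745, 0.30355818, 0.08      ]), array([0.69515694, 0.18447858, 0.08      ])]
```

View pics/ov.png

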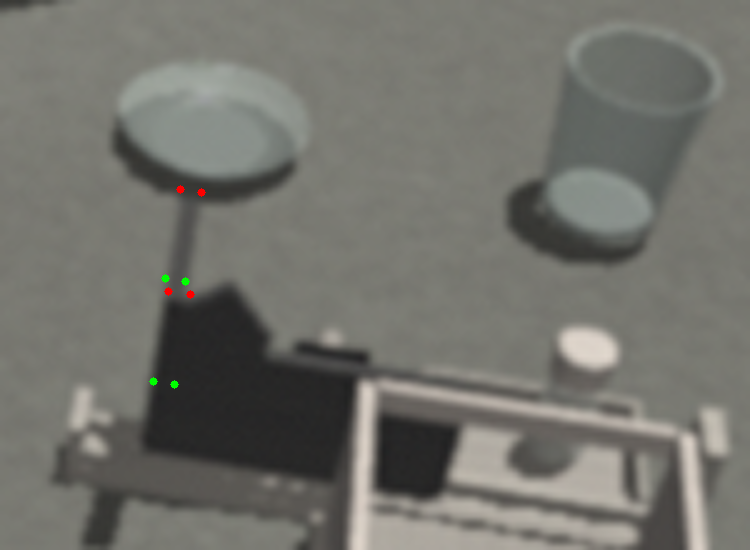

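Emit:
drive_tool --moves '[{"twist":[0,0,-10.6],"claw":1},{"twist":[0,0,-10.6],"claw":1},{"twist":[0,0,-10.6],"claw":1},{"twist":[0,0,-10.6],"claw":1},{"twist":[0,0,-10.6],"claw":1},{"twist":[0,0,-10.6],"claw":1},{"travel":[0,0,0],"claw":1},{"travel":[0,0,0],"claw":1}]' --grip_force 60

```text
validation failed for argument at $.mo...
```

```bash
python3 - <<'E'
from h import *
from cell import monitor
from scipy.spatial.transform import Rotation as R
s=monitor.get_state();q=s["orientation"];M=R.from_quat(np.r_[q[1:],q[0]]).as_matrix()
print(s["time_s"],s["ee_pos"],s["q"],s["finger_gap"],M.round(3).tolist(),np.degrees(np.arctan2(M[1,0],M[0,0])))
print((M.T@(np.array([.538,.082,.253])-s["ee_pos"])*100).round(2))
E
```

```text
0.1 [ 0.22635246 -0.58212476  0.25260603] [-1.20236263e+00  3.53605351e-01  1.63409290e+00  2.58116597e-05
  1.15518832e+00 -2.38140853e-03] 0.08529598714341292 [[0.362, -0.932, -0.0], [-0.932, -0.362, 0.001], [-0.001, -0.0, -1.0]] -68.75445627946377
[-5.061e+01 -5.311e+01  3.000e-02]
```

Validation failed; each row probably needs all three fields.

Emit:
drive_tool --moves '[{"travel":[0,0,0],"twist":[0,0,-10.6],"claw":1},{"travel":[0,0,0],"twist":[0,0,-10.6],"claw":1},{"travel":[0,0,0],"twist":[0,0,-10.6],"claw":1},{"travel":[0,0,0],"twist":[0,0,-10.6],"claw":1},{"travel":[0,0,0],"twist":[0,0,-10.6],"claw":1},{"travel":[0,0,0],"twist":[0,0,-10.6],"claw":1},{"travel":[0,0,0],"twist":[0,0,0],"claw":1}]' --grip_force 60

```text
time_s: 0.98
ee_pos: [0.2264, -0.5823, 0.2529]
orientation: [-0.0, 0.999, -0.046, -0.0]
contact_force: [-0.1, -0.8, 0.5]
finger_gap: 0.0003
```

Emit:
drive_tool --moves '[{"travel":[2.08,-5.75,0],"twist":[0,0,0],"claw":1},{"travel":[2.08,-5.75,0],"twist":[0,0,0],"claw":1},{"travel":[2.08,-5.75,0],"twist":[0,0,0],"claw":1},{"travel":[2.08,-5.75,0],"twist":[0,0,0],"claw":1},{"travel":[2.08,-5.75,0],"twist":[0,0,0],"claw":1},{"travel":[2.08,-5.75,0],"twist":[0,0,0],"claw":1},{"travel":[2.08,-5.75,0],"twist":[0,0,0],"claw":1},{"travel":[2.08,-5.75,0],"twist":[0,0,0],"claw":1},{"travel":[2.08,-5.75,0],"twist":[0,0,0],"claw":1},{"travel":[2.08,-5.75,0],"twist":[0,0,0],"claw":1},{"travel":[2.08,-5.75,0],"twist":[0,0,0],"claw":1},{"travel":[2.08,-5.75,0],"twist":[0,0,0],"claw":1},{"travel":[0,0,0],"twist":[0,0,0],"claw":1},{"travel":[0,0,0],"twist":[0,0,0],"claw":1}]'

```text
time_s: 2.72
ee_pos: [0.5366, 0.0823, 0.2529]
orientation: [0.0, 0.999, -0.046, -0.001]
contact_force: [-0.1, 0.4, -0.1]
finger_gap: -0.0001
```

```bash
python3 - <<'E'
from h import *
from cell import monitor
s=monitor.get_state();print(s["time_s"],s["ee_pos"],s["orientation"],s["contact_force"])
a=vision.read_camera("wrist")[:,:,::-1]
cv2.imwrite("pics/w1.png",a)
a=vision.read_camera("scene")[:,:,::-1]
cv2.imwrite("pics/s1.png",cv2.resize(a[80:240,340:540],None,fx=4,fy=3.7,interpolation=cv2.INTER_CUBIC))
E
```

```text
2.725 [0.53659609 0.08226021 0.25288172] [ 2.54240461e-04  9.98944141e-01 -4.59376814e-02 -5.17003861e-04] [-0.14159927  0.38642171 -0.07282566]
```

View pics/w1.png

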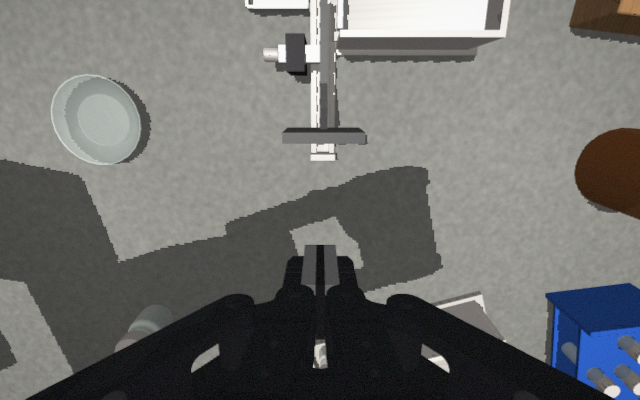

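View pics/s1.png

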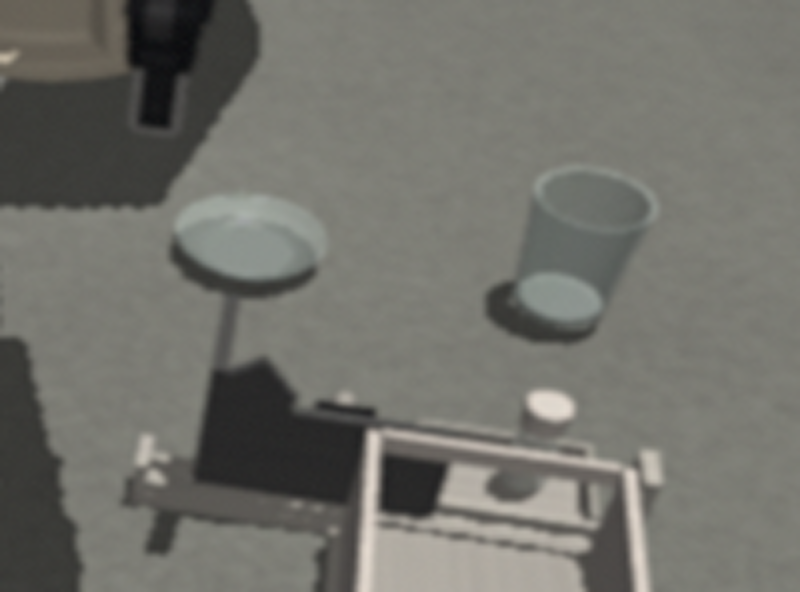

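```bash
python3 - <<'E'
from h import *
y=np.array([np.sin(np.radians(5.3)),np.cos(np.radians(5.3))])
def r(u,v,z):
    p=ray("wrist",u,v,z); print(u,v,z,p[:2].round(4),"along",(p[:2]@y).round(4))
r(283,134,.12);r(365,134,.12);r(283,143,.075);r(366,144,.075)
r(295,35,.056);r(295,69,.056);r(312,45,.05);r(312,62,.05);r(252,10,.08)
print(np.array([.5366,.0823])@y)
E
python3 -c "
import cv2;a=cv2.imread('pics/w1.png');cv2.imwrite('pics/w1c.png',cv2.resize(a[0:170,240:400],None,fx=3.5,fy=3.5,interpolation=2))"
```

```text
283 134 0.12 [0.5148 0.1298] along 0.1767
365 134 0.12 [0.5734 0.1243] along 0.1768
283 143 0.075 [0.5088 0.1183] along 0.1648
366 144 0.075 [0.5791 0.1109] along 0.164
295 35 0.056 [0.5274 0.2041] along 0.2519
295 69 0.056 [0.5245 0.1776] along 0.2253
312 45 0.05 [0.5407 0.1959] along 0.2451
312 62 0.05 [0.5394 0.1824] along 0.2315
252 10 0.08 [0.4982 0.2203] along 0.2653
0.13151419988441604
```

View pics/w1c.png

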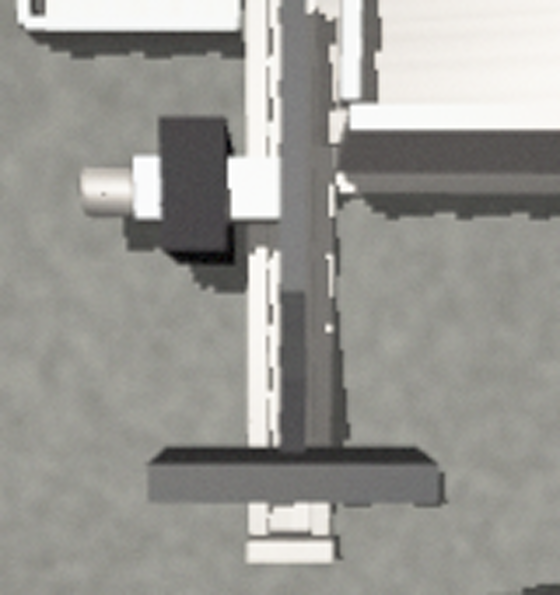

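```bash
python3 - <<'E'
from h import *
y=np.array([np.sin(np.radians(5.3)),np.cos(np.radians(5.3))])
def r(u,v,z):
    p=ray("wrist",u,v,z); print(u,v,z,p[:2].round(4),"along",(p[:2]@y).round(4))
r(240+149/3.5,143.4,.12);r(240+440/3.5,143.4,.12);r(315,155/3.5,.05);r(315,218/3.5,.05)
for Z in(0.05,):
  c=vision.camera_info("wrist");print(-c["R"].T@c["t"])
E
```

```text
282.57142857142856 143.4 0.12 [0.5137 0.1231] along 0.17
365.7142857142857 143.4 0.12 [0.5735 0.1176] along 0.1701
315 44.285714285714285 0.05 [0.5434 0.1963] along 0.2456
315 62.285714285714285 0.05 [0.542 0.182] along 0.2313
[0.54324184 0.15188835 0.37250132]
```

Emit:
drive_tool --moves '[{"travel":[0.35,0,4.8],"twist":[0,0,0],"claw":1},{"travel":[0,0,4.8],"twist":[0,0,0],"claw":1},{"travel":[0,0,3.0],"twist":[0,0,0],"claw":1},{"travel":[0,0,1.9],"twist":[0,0,0],"claw":1},{"travel":[0,0,0],"twist":[0,0,0],"claw":1},{"travel":[0,-1.0,0],"twist":[0,0,0],"claw":1},{"travel":[0,-1.0,0],"twist":[0,0,0],"claw":1},{"travel":[0,-0.5,0],"twist":[0,0,0],"claw":1},{"travel":[0,-0.5,0],"twist":[0,0,0],"claw":1},{"travel":[0,-0.5,0],"twist":[0,0,0],"claw":1},{"travel":[0,0,0],"twist":[0,0,0],"claw":1}]'

```text
time_s: 4.2
ee_pos: [0.5439, 0.1167, 0.1087]
orientation: [0.0, 0.999, -0.045, 0.0]
contact_force: [0.1, -4.2, 3.5]
finger_gap: 0.0002
```

```bash
python3 - <<'E'
from h import *
a=vision.read_camera("wrist")[:,:,::-1]
cv2.imwrite("pics/w2.png",a)
E
```

```text
(no output)
```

View pics/w2.png

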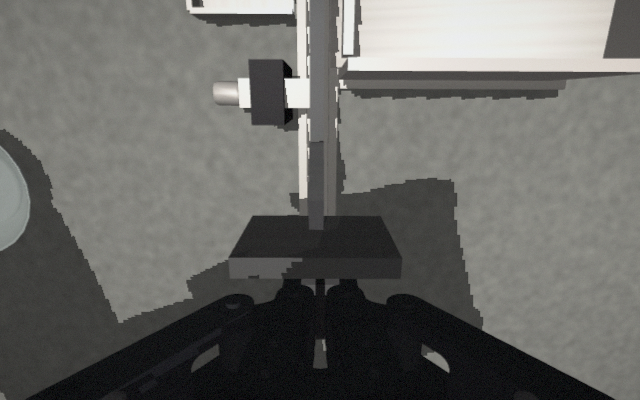

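Emit:
drive_tool --moves '[{"travel":[0,-0.6,0],"twist":[0,0,0],"claw":1},{"travel":[0,-0.8,0],"twist":[0,0,0],"claw":1},{"travel":[0,-0.8,0],"twist":[0,0,0],"claw":1},{"travel":[0,-0.8,0],"twist":[0,0,0],"claw":1},{"travel":[0,-0.8,0],"twist":[0,0,0],"claw":1},{"travel":[0,-0.8,0],"twist":[0,0,0],"claw":1},{"travel":[0,-0.8,0],"twist":[0,0,0],"claw":1},{"travel":[0,-0.6,0],"twist":[0,0,0],"claw":1},{"travel":[0,0,0],"twist":[0,0,0],"claw":1}]'

```text
time_s: 5.38
ee_pos: [0.5494, 0.1765, 0.1086]
orientation: [0.0, 0.999, -0.045, 0.0]
contact_force: [0.8, -3.7, 2.1]
finger_gap: 0.0002
```

```bash
python3 - <<'E'
from h import *
from cell import monitor
s=monitor.get_state();print(s["ee_pos"],s["ee_pos"][:2]@[.0924,.9957],s["contact_force"])
a=vision.read_camera("wrist")[:,:,::-1]
cv2.imwrite("pics/w3.png",a)
E
```

```text
[0.54944214 0.17651333 0.10856179] 0.2265227801062305 [ 0.82250971 -3.74608567  2.10200765]
```

View pics/w3.png

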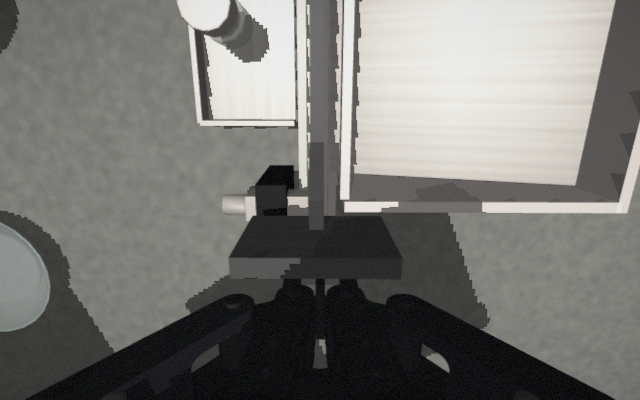

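Emit:
drive_tool --moves '[{"travel":[0,-0.4,0],"twist":[0,0,0],"claw":1},{"travel":[0,-0.4,0],"twist":[0,0,0],"claw":1},{"travel":[0,-0.2,0],"twist":[0,0,0],"claw":1},{"travel":[0,0,0],"twist":[0,0,0],"claw":1}]'

```text
time_s: 5.92
ee_pos: [0.5503, 0.186, 0.1085]
orientation: [0.0, 0.999, -0.045, 0.0]
contact_force: [1.9, -6.7, 4.0]
finger_gap: 0.0001
```

Emit:
drive_tool --moves '[{"travel":[0,-0.1,0],"twist":[0,0,0],"claw":1},{"travel":[0,0,0],"twist":[0,0,0],"claw":1}]'

```text
time_s: 6.18
ee_pos: [0.5504, 0.1871, 0.1085]
orientation: [0.0, 0.999, -0.045, 0.0]
contact_force: [0.9, -4.9, 3.9]
finger_gap: -0.0003
```

```bash
python3 - <<'E'
from h import *
from cell import monitor
s=monitor.get_state();print(s["time_s"],s["ee_pos"],s["ee_pos"][:2]@[.0924,.9957],s["contact_force"])
for n in("wrist","scene"):
    a=vision.read_camera(n)[:,:,::-1]
    if n=="scene":a=a[80:240,340:540]
    else: a=a[130:290,200:400]
    cv2.imwrite(f"pics/{n}4.png",cv2.resize(a,None,fx=3.5,fy=3.5,interpolation=2))
E
```

```text
6.175 [0.55037892 0.18711651 0.10851356] 0.23716691807201634 [ 0.91788148 -4.91335483  3.89114838]
```

View pics/wrist4.png

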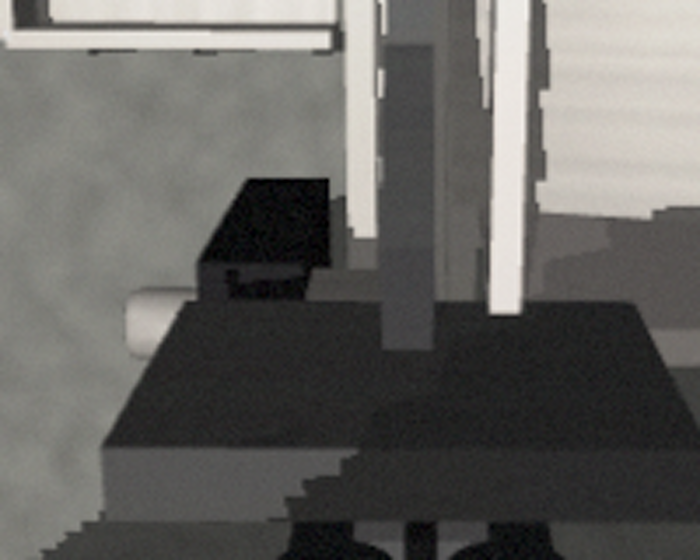

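View pics/scene4.png

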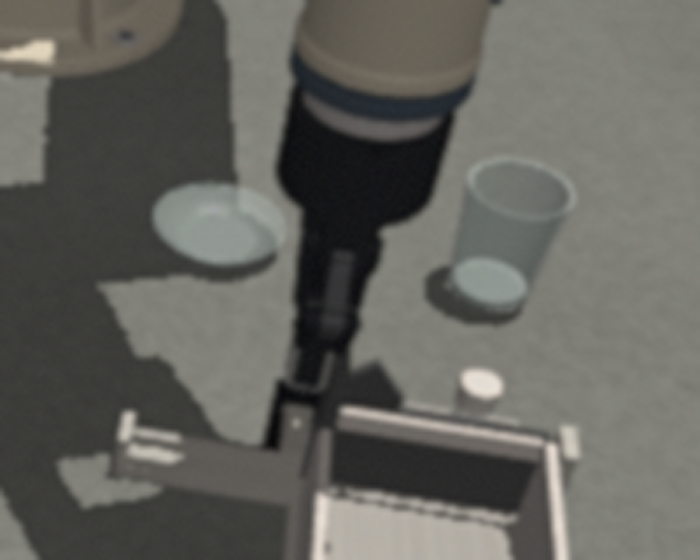

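Emit:
drive_tool --moves '[{"travel":[0,-0.1,0],"twist":[0,0,0],"claw":1},{"travel":[0,0,0],"twist":[0,0,0],"claw":1}]'

```text
time_s: 6.52
ee_pos: [0.5504, 0.1881, 0.1085]
orientation: [0.0, 0.999, -0.045, 0.0]
contact_force: [1.4, -5.9, 3.5]
finger_gap: -0.0003
```

Emit:
drive_tool --moves '[{"travel":[0,-0.1,0],"twist":[0,0,0],"claw":1},{"travel":[0,0,0],"twist":[0,0,0],"claw":1}]'

```text
time_s: 6.78
ee_pos: [0.5505, 0.1891, 0.1085]
orientation: [0.0, 0.999, -0.045, 0.0]
contact_force: [1.4, -6.2, 4.5]
finger_gap: 0.0002
```

Emit:
drive_tool --moves '[{"travel":[0,-0.1,0],"twist":[0,0,0],"claw":1},{"travel":[0,0,0],"twist":[0,0,0],"claw":1}]'

```text
time_s: 7.02
ee_pos: [0.5506, 0.1901, 0.1085]
orientation: [0.0, 0.999, -0.045, 0.0]
contact_force: [1.1, -5.7, 4.0]
finger_gap: 0.0001
```

Emit:
drive_tool --moves '[{"travel":[0,-0.1,0],"twist":[0,0,0],"claw":1},{"travel":[0,0,0],"twist":[0,0,0],"claw":1}]'

```text
time_s: 7.28
ee_pos: [0.5507, 0.1911, 0.1085]
orientation: [0.0, 0.999, -0.045, 0.0]
contact_force: [0.8, -5.3, 3.9]
finger_gap: -0.0003
```

Emit:
drive_tool --moves '[{"travel":[0,-0.1,0],"twist":[0,0,0],"claw":1},{"travel":[0,0,0],"twist":[0,0,0],"claw":1}]'

```text
time_s: 7.52
ee_pos: [0.5508, 0.192, 0.1085]
orientation: [0.0, 0.999, -0.045, 0.0]
contact_force: [1.3, -6.8, 3.7]
finger_gap: -0.0003
```

```bash
python3 - <<'E'
from h import *
a=vision.read_camera("wrist")[:,:,::-1][130:290,200:400]
cv2.imwrite(f"pics/w5.png",cv2.resize(a,None,fx=3.5,fy=3.5,interpolation=2))
E
```

```text
(no output)
```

View pics/w5.png

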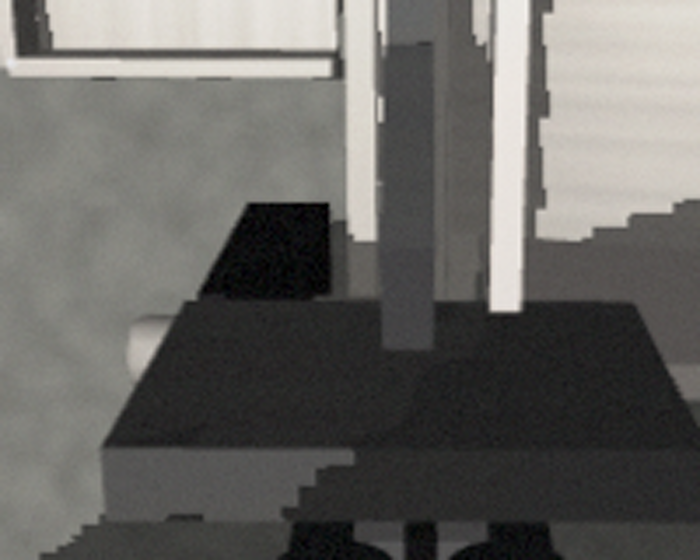

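Emit:
drive_tool --moves '[{"travel":[0,-0.1,0],"twist":[0,0,0],"claw":1},{"travel":[0,-0.1,0],"twist":[0,0,0],"claw":1},{"travel":[0,0,0],"twist":[0,0,0],"claw":1}]'

```text
time_s: 7.95
ee_pos: [0.5508, 0.1922, 0.1085]
orientation: [0.002, 0.999, -0.045, -0.0]
contact_force: [0.4, -15.7, 8.2]
finger_gap: 0.0001
```

```bash
python3 - <<'E'
from h import *
a=vision.read_camera("wrist")[:,:,::-1][130:290,200:400]
cv2.imwrite(f"pics/w6.png",cv2.resize(a,None,fx=3.5,fy=3.5,interpolation=2))
E
```

```text
(no output)
```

View pics/w6.png

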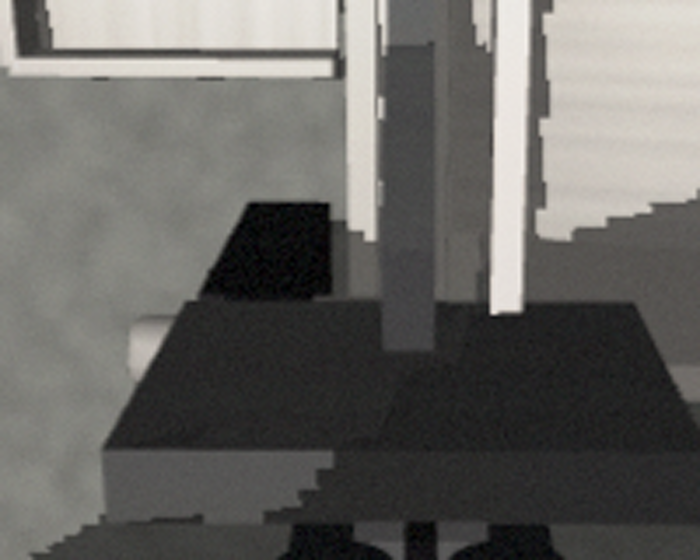

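Emit:
drive_tool --moves '[{"travel":[0,1.0,0],"twist":[0,0,0],"claw":1},{"travel":[0,2.0,0],"twist":[0,0,0],"claw":1},{"travel":[0,2.5,0],"twist":[0,0,0],"claw":1},{"travel":[0,0,-4],"twist":[0,0,0],"claw":1},{"travel":[0,0,-5],"twist":[0,0,0],"claw":1},{"travel":[0,0,-5],"twist":[0,0,0],"claw":1},{"travel":[0,0,0],"twist":[0,0,0],"claw":1},{"travel":[0,0,0],"twist":[0,0,0],"claw":1}]'

```text
time_s: 9.0
ee_pos: [0.5452, 0.1392, 0.2477]
orientation: [-0.0, 0.999, -0.045, -0.0]
contact_force: [-0.2, -0.0, -0.0]
finger_gap: -0.0
```

```bash
python3 - <<'E'
from h import *
from cell import monitor
s=monitor.get_state();print(s["time_s"],s["ee_pos"],s["contact_force"])
a=vision.read_camera("wrist")[:,:,::-1]
cv2.imwrite("pics/w7.png",a)
cv2.imwrite("pics/w7c.png",cv2.resize(a[0:170,220:400],None,fx=3.5,fy=3.5,interpolation=2))
a=vision.read_camera("top")[:,:,::-1];cv2.imwrite("pics/t7.png",a)
E
```

```text
9.0 [0.54517031 0.13919072 0.24774524] [-0.16260261 -0.03017442 -0.00113834]
```

View pics/w7c.png

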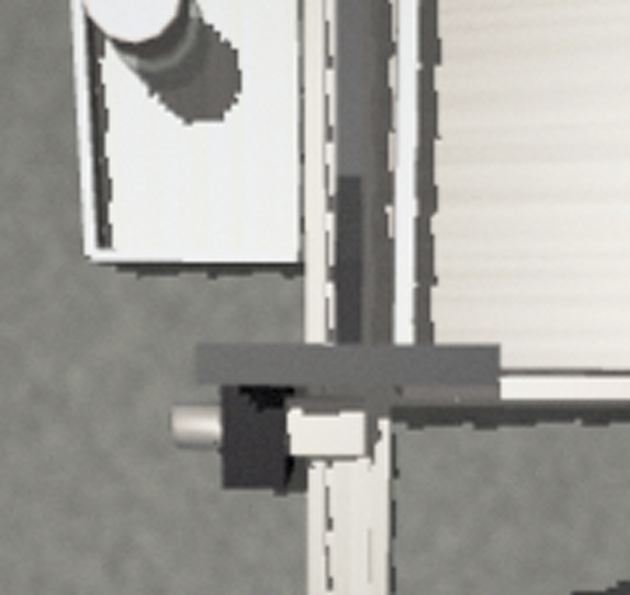

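View pics/t7.png

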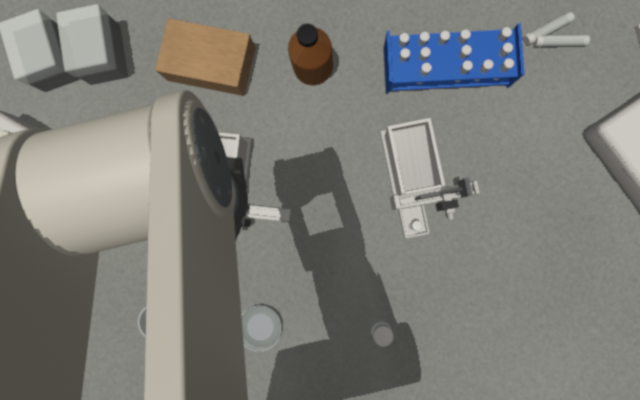

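```bash
python3 -c "
from cell import sign_off;print(sign_off())"
```

```text
the job is handed in; nothing more can be done
None
```

The wide chute's gate (the left one) is shut and its spring catch has snapped in behind it. I pushed the paddle with closed fingers until the gate stopped moving and the force rose to about 16 N sideways, then backed off and lifted clear.

- **Catch:** the last wrist picture shows the bolt extended across the gate's path behind its trailing end. The catch's knob had also moved in by about 7 mm.
- **Contact:** the fingers are clear of everything, and the wrist force read about 0 N. The job was handed in at about 9 s.
- **Narrow chute:** in the top picture its gate looks the same as at the start.
- **Where the checks disagreed:** the gate stopped about 3 mm further along than my estimate of the hard stop. I put that down to measurement error in the estimate. The gate therefore rests at or near its hard stop, about 4 mm past the shut mark, rather than exactly at 0.

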